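Wind the fence of a box-squaring jig up to a storage box

TASK

Square up the storage box for labelling: push the arms of the three-armed handwheel round clockwise (seen from above) with a fingertip, so that the fence slides the box up against the fixed stop and the box stands snug between fence and stop. Do not touch the box or the fence themselves, leave the things lying around where they are, and finish clear of the handwheel.

Things in the scene. Friction and masses are not known exactly. Their poses are not given: they have to be found in the camera images.
- jig: Grey steel base plate of the jig, fixed to the bench, 200 mm (x) by 440 mm (y) by 12 mm thick. Origin on the bench exactly below the handwheel's vertical axis; +y of the jig points along the plate from the handwheel to fence, box and stop, in that order; the plate runs from y = -70 to +370 mm. Below the handwheel stands a 70 mm square gear housing, its top 58 mm above the bench; beyond 50 mm from the axis the space under the wheel's arms is free down to the plate.
- hub (a point): Three-armed handwheel (no rim): dark hub of radius 22 mm and three level, round steel arms 12 mm thick at 120 degrees, each ending in a black ball of 24 mm diameter. Origin on the vertical axis at the mid-height of the arms, 90 mm above the bench; hub top 18 mm higher. Arms reach 102 mm from the axis.
- knob_a (a point): Centre of the black ball on the first arm of the handwheel, 90 mm from the axis, at the arms' mid-height.
- knob_b (a point): The same on the second arm.
- knob_c (a point): The same on the third arm.
- handwheel (a joint): Turn of the handwheel in rad, growing clockwise seen from above; each rad moves the fence 25 mm towards the stop. It starts between 0 and 0.6. It stays where it is left. It turns at 2 to 6 N of push at 65 mm from the axis (most while the box is being slid) and resists firmly once the box is nipped, at about 2.4 rad; a push of some 10 N there beds it, more is of no use.
- fence (a joint): Travel of the fence towards the stop in m, always 0.025 x the handwheel's turn; 0.060 when the box is nipped squarely between fence and stop.
- fence_face (a point): Centre of the face of the aluminium fence that pushes the box, 62 mm above the bench; the fence is an upright plate 170 mm wide (jig x), 15 mm thick, its top 97 mm above the bench, moving along jig y.
- stop_face (a point): Centre of the stop's face towards the box, 62 mm above the bench, 340 mm from the handwheel's axis along jig y; an upright steel plate 180 mm wide, top 97 mm above the bench, fixed to the jig.
- box: Closed brown cardboard storage box, 160 mm (x) by 110 mm (y) by 110 mm high, 0.4 to 0.85 kg, loose on the jig's plate between fence and stop, up to 8 degrees askew at the start. Origin at the centre of its underside (12 mm above the bench); its y side is pushed.
- tape_roll: Bystander: roll of pale paper tape lying flat on the bench, 100 mm diameter, 48 mm high. Origin at the centre of its underside.
- stapler: Bystander: black stapler lying on the bench, 130 mm long (x), 35 mm wide, 49 mm high. Origin at the centre of its underside.
- glue: Bystander: white plastic bottle standing on the bench, 40 mm diameter, 100 mm high. Origin at the centre of its underside.
- small_carton: Bystander: small brown carton, 90 x 65 x 60 mm high, on the bench. Origin at the centre of its underside.
There are look-alikes about, which are no part of the job. What is shaped like the box but orange or purple is not meant.

How it is judged (in metres and radians):
On the way:
1. a finger pushes the handwheel round while the fence closes on the box (contact force between the fingers and handwheel above 0.5 N and value of joint fence above 0.045 m).
At the end, for the whole second after the job is handed in: The box stands upright and at rest on the jig, within 3 mm of the stop and square to it within 0.04 rad, with the fence within 3 mm of nipping it (fence travel over 57 mm) and the box within 40 mm of the jig's centre line; the handwheel is still (value of joint fence above 0.057 m and y of box in the frame of jig above 0.282 m and angle between the y axis of box and the y axis of jig, either way round below 0.04 rad and angle between box's own z axis and vertical below 0.05 rad and x of box in the frame of jig between -0.04 and 0.04 m and linear speed of box below 0.01 m/s and velocity of joint handwheel between -0.05 and 0.05 rad/s); the robot touches nothing.
It fails at once if the robot touches the box or the fence instead of the handwheel (contact force between any of the fingers, the arm and box above 1 N or contact force between any of the fingers, the arm and fence above 1 N).
It fails at once if the box is lifted or tipped (z of box in the frame of jig above 0.025 m or angle between box's own z axis and vertical above 0.2 rad).
It fails at once if a bystander is shifted, lifted or knocked over (distance of any of tape_roll, stapler, glue, small_carton from where it was at the start of the episode above 0.015 m).
It also fails if it takes over 45 s, if anything falls off the work surface, if the arm or the gripper's body presses on something with over 40 N, if the wrist force passes 120 N, or if a joint passes its speed limit or range.

ROBOT

A 7-joint arm with a two-finger parallel gripper is mounted at the origin on the work surface. World frame = base frame: x ahead of the robot, y to its left, z up, the work surface at z = 0. Lengths are in m, angles in degrees, forces in N, time in s.
With the tool pointing down it reaches from about 0.425 to 0.875 m from the base axis. Payload 4.7 kg.
Tool frame: the origin (TCP) lies at the very end of the fingers, on their centre line; the grasp point (between the pads) lies 19 mm behind it; z points along the fingers, y is the line along which they close (so a half turn about z gives the same grasp; the last joint's range is limited). The gripper opens to 87 mm and grips with 3 to 60 N. Pads are 19 mm wide; open, the fingers measure 117 mm over their backs; the gripper's body (75 mm by 190 mm) begins 51 mm behind the grasp point.
Start: joints at [-64.28, 18.392, -4.016, 83.108, 1.295, 78.541, -3.26], TCP at [0.274, 0.59, 0.223] pointing down, gripper open.
Joint ranges: [-163.93, 163.93], [-17.29, 119.83], [-79.2, 71.16], [3.27, 140.29], [-89.18, 269.18], [5.43, 117.66], [-154.24, 154.24]. Speed limits (degrees/s): [147.25, 147.25, 180, 180, 180, 180, 180].

INTERFACE

Orientations are given as [roll, pitch, yaw] about the fixed x, y, z axes, in that order (R = Rz(yaw) Ry(pitch) Rx(roll)).
In Python, from cell import get_obs, eyes, env gives the robot as it stands.
- The arm moves only by the tool servo_tool, never from a script. Its argument "series" is a list that holds one entry, the list of rows, each a list of 7 numbers: the shift along the tool's x, y, z in units of 300 mm (1.0 is 300 mm), then the turn, a rotation vector about the tool's x, y, z in units of pi rad (1.0 is pi rad), then the opening, from 0 (shut) to 1 (fully open). In form: [[[tx, ty, tz, wx, wy, wz, gripper], ...]]. A call has 1 to 12 rows; each row is the pose to reach, as a shift and turn from the pose commanded when the call began, along the tool's axes at that moment, turning the shorter way round; what a row does not reach only later rows make up. A row lasts 1/12 s, in which the tool goes at most 41.7 mm and 7.16 degrees, less where a joint would pass 70% of its speed; a pose out of reach is approached as far as the arm can. A call with a number of a shift or a turn outside -1 to 1 is refused whole. A call with a gripper value outside its range is refused whole. The fingers move at their own pace and stop on an object; "grip_force" is the grip in N (left out, the last holds). Time passes only in rows, so rows that repeat a pose let the fingers close. It gives the time, the measured TCP pose, the force, the opening and the grip force at its end, in the units of the state.
- get_obs(): the state, without advancing time (a new reading comes with each control period).
- eyes.read_camera(name): name is "scene" or "top" or "wrist"; returns a dict with "frame" (480x640x3 uint8, red, green, blue), "depth" (480x640 float32, m along the optical axis (not along the pixel's ray), 0 where there is no reading), "fx", "fy", "cx", "cy" (pixels), "origin" and "rotation" of the camera in the world; the wrist camera has in their place "mount" (4x4, takes a point from camera to tool coordinates, whose origin is the TCP and whose axes are the flange's). Camera axes: x right, y down, z forward; pixel columns grow to the right and rows downward; lengths in m; the calibration is good to about 2 mm. A picture is of the moment at which its call begins: read the wrist's pose just before it.
- env.sign_off(): hands the job in; it is judged then, once.
The state is a dict: "time_s": time; "qpos": joint angles; "joint_velocities": joint speeds; "effort": joint torques, N m; "tool_pos": TCP position; "tool_rot": TCP orientation; "force": force on the tool from outside, world axes, zero at the start; "wrist_torque": the same for the moment, N m; "grip_width": finger opening in m; "grasp_force": force on a finger pad.
Only numpy, scipy, OpenCV 4.12 (cv2) and the standard library are available. Lean on these libraries where they do the work, as an engineer would, in place of code of your own. Each camera call takes 0.05 s, during which the arm holds its last target. There are 200 camera calls.

## Working session

There is one attempt and no reset: what is moved stays moved. The work goes in short steps, Python scripts to look and compute and a tool call to move; the robot and the scene stay as the last step left them, time stands still between calls to the robot, and variables do not carry over. Pictures are saved under pics/ and viewed, at most 10 in all, crops included, and the job is handed in when it is done.

Besides the shell and the picture viewer there is one more tool, called after "Request:" in YAML: its name, and indented under it one key for each argument. servo_tool: Moves the arm, as the interface text tells. Shifts and turns lie within -1 to 1; 1 stands for 300 mm of shift or pi rad of turn. Its arguments: {"type":"object","properties":{"series":{"type":"array"},"grip_force":{"type":"number"}},"required":["series"]}

```bash
mkdir -p pics; python3 - <<'E'
from cell import get_obs, eyes, env
import cv2, numpy as np
o=get_obs(); print({k:np.round(v,3) for k,v in o.items()})
for n in ("scene","top"):
    c=eyes.read_camera(n); cv2.imwrite(f"pics/{n}0.png",c["frame"][:,:,::-1]); np.savez(f"{n}0.npz",**c)
    print(n,c["fx"],c["cx"],c["cy"],c["origin"],c["rotation"])
E
```

```text
{'time_s': np.float64(0.0), 'qpos': array([-64.28 ,  18.442,  -4.015,  83.175,   1.295,  78.539,  -3.261]), 'joint_velocities': array([ 0.032,  0.084, -0.057, -0.111, -0.052, -0.119, -0.022]), 'effort': array([-0.0000e+00, -4.9129e+01, -4.0400e-01, -3.1254e+01, -6.4000e-02,
        4.4000e-02,  0.0000e+00]), 'tool_pos': array([0.274, 0.589, 0.221]), 'tool_rot': array([-1.79889e+02,  6.00000e-03,  1.55089e+02]), 'force': array([-0.26 ,  0.524, -0.361]), 'wrist_torque': array([ 0.01 ,  0.034, -0.027]), 'grasp_force': np.float64(0.0), 'grip_width': np.float64(0.087)}
scene 507.42005702371176 318.8391953938434 232.8642068904902 [1.11475548 0.71415587 1.04047917] [-1.38934418e+02 -7.95100021e-02  1.39218879e+02]
top 478.1670969715484 315.94282122771847 241.48752125858456 [0.4497786  0.09670651 1.07323946] [-1.73428527e+02  6.04407065e-02 -9.08289102e+01]
```

View pics/top0.png

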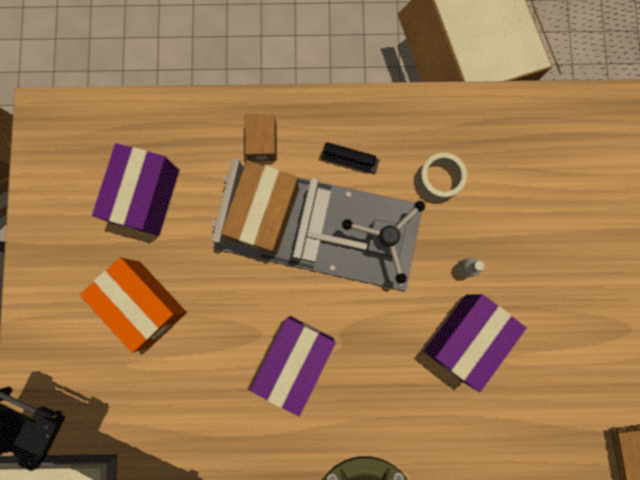

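View pics/scene0.png

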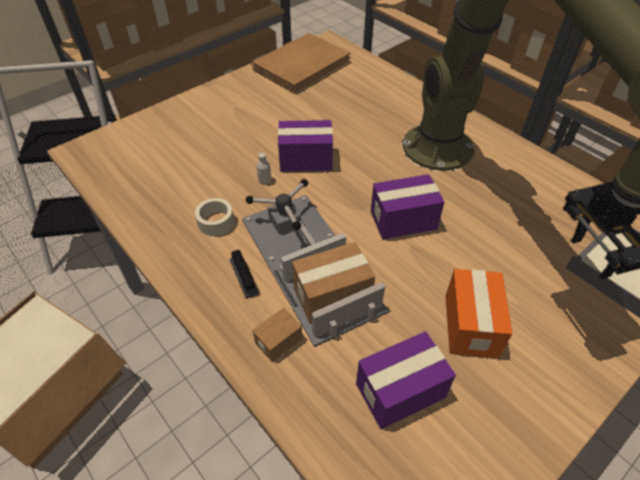

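The top view shows the hub at about (390,236), with balls at (420,206), (347,225) and (401,278). The fence is at about x=308, the brown box at (262,208) and the stop at (228,205). The glue bottle is at (473,267) and the tape roll at (443,176).

```bash
cat > h.py <<'E'
import numpy as np, cv2
from scipy.spatial.transform import Rotation as R
def ray(c,u,v,z):
    r=R.from_euler('xyz',c["rotation"],degrees=True).as_matrix()
    d=r@np.array([(u-c["cx"])/c["fx"],(v-c["cy"])/c["fy"],1]); o=np.asarray(c["origin"])
    return o+d*(z-o[2])/d[2]
def proj(c,p):
    r=R.from_euler('xyz',c["rotation"],degrees=True).as_matrix()
    q=r.T@(np.asarray(p)-c["origin"]); return q[:2]/q[2]*[c["fx"],c["fy"]]+[c["cx"],c["cy"]]
def balls(c):
    g=c["frame"].max(2); m=(g<45).astype(np.uint8)
    n,l,s,cen=cv2.connectedComponentsWithStats(cv2.morphologyEx(m,cv2.MORPH_OPEN,np.ones((3,3),np.uint8)))
    return [(cen[i].round(1),s[i][4]) for i in range(1,n) if 20<s[i][4]<600]
E
python3 - <<'E'
from h import *
for n in("top","scene"):
    c=dict(np.load(f"{n}0.npz"))
    for p,a in balls(c): print(n,p,a,ray(c,*p,.09).round(4))
c=dict(np.load("top0.npz"))
hub=ray(c,390,236,.108);print("hub",hub)
for n,u,v,z in(("k1",420,206,.09),("k2",347,225,.09),("k3",401,278,.09),("glue",477,266,.1),("stopA",238,162,.097),("stopB",217,243,.097),("fA",314,181,.097),("fB",299,259,.097),("tape",443,174,.048),("stap",350,157,.04),("purple",500,300,.1)):
    p=ray(c,u,v,z);print(n,p.round(4),(p-hub).round(4),np.hypot(*(p-hub)[:2]).round(4),np.degrees(np.arctan2((p-hub)[1],(p-hub)[0])).round(1))
E
```

```text
top [167.1 171.6] 88 [0.7158 0.4074 0.09  ]
top [168.5 187.5] 91 [0.6816 0.4037 0.09  ]
top [155.1 199.6] 29 [0.6561 0.4312 0.09  ]
top [419.3 205.4] 57 [ 0.6357 -0.1207  0.09  ]
top [158.  209.7] 36 [0.6346 0.4247 0.09  ]
top [150.2 216.3] 31 [0.6209 0.4406 0.09  ]
top [159.7 217.3] 21 [0.6185 0.4207 0.09  ]
top [157.2 223.3] 34 [0.6059 0.4257 0.09  ]
top [346.6 224.1] 64 [0.5985 0.0319 0.09  ]
top [150.2 228.9] 29 [0.5944 0.4399 0.09  ]
top [383.1 241.3] 99 [ 0.5614 -0.0429  0.09  ]
top [  1.5 246.1] 35 [0.5629 0.7468 0.09  ]
top [266.  256.1] 63 [0.5342 0.1996 0.09  ]
top [292.9 262. ] 35 [0.5212 0.1442 0.09  ]
top [400.5 278.1] 71 [ 0.4849 -0.0762  0.09  ]
top [  5.7 390.8] 54 [0.2716 0.7207 0.09  ]
top [111.2 476.7] 29 [0.105 0.504 0.09 ]
scene [50.4 26.6] 425 [ 0.668  -1.3803  0.09  ]
scene [285.7  20. ] 264 [-0.0508 -0.8336  0.09  ]
scene [368.6  24.5] 291 [-0.2716 -0.5962  0.09  ]
scene [432.1  83.2] 459 [-0.1482 -0.1678  0.09  ]
scene [106.6 104.6] 182 [ 0.7312 -0.7627  0.09  ]
scene [437.2 119.1] 107 [-0.0088 -0.0265  0.09  ]
scene [447.9 134.8] 471 [0.0265 0.0452 0.09  ]
s
[... 564 characters left out ...]
0675 -0.018 ] 0.0933 -46.3
k2 [0.5966 0.0311 0.09  ] [ 0.0266  0.0858 -0.018 ] 0.0898 72.8
k3 [ 0.4851 -0.0773  0.09  ] [-0.0849 -0.0226 -0.018 ] 0.0879 -165.1
glue [ 0.5069 -0.2311  0.1   ] [-0.0631 -0.1764 -0.008 ] 0.1873 -109.7
stopA [0.7323 0.257  0.097 ] [ 0.1623  0.3117 -0.011 ] 0.3514 62.5
stopB [0.5621 0.2994 0.097 ] [-0.0079  0.3541 -0.011 ] 0.3542 91.3
fA [0.6893 0.0983 0.097 ] [ 0.1193  0.153  -0.011 ] 0.194 52.1
fB [0.5267 0.1313 0.097 ] [-0.0433  0.186  -0.011 ] 0.191 103.1
tape [ 0.7128 -0.1847  0.048 ] [ 0.1428 -0.13   -0.06  ] 0.1931 -42.3
stap [0.7565 0.0177 0.04  ] [ 0.1865  0.0724 -0.068 ] 0.2001 21.2
purple [ 0.4375 -0.2738  0.1   ] [-0.1325 -0.2191 -0.008 ] 0.2561 -121.2
```

Request:
servo_tool:
  series:
    - [[-0.12,-0.09,0,0,0,0,0],[-0.24,-0.18,0,0,0,0,0],[-0.36,-0.27,0,0,0,0,0],[-0.48,-0.36,0,0,0,0,0],[-0.6,-0.44,0,0,0,0,0],[-0.7,-0.51,0,0,0,0,0],[-0.8,-0.58,0,0,0,0,0],[-0.9,-0.65,0,0,0,0,0],[-1.0,-0.73,0,0,0,0,0],[-1.0,-0.73,0,0,0,0,0]]

```text
time_s: 0.93
tool_pos: [0.4582, 0.255, 0.2226]
tool_rot: [-179.8, 0.2, 154.3]
force: [0.5, -0.5, -0.3]
grip_width: 0.0285
grasp_force: 0.0
```

Request:
servo_tool:
  series:
    - [[-0.12,-0.09,0,0,0,0,0],[-0.24,-0.18,0,0,0,0,0],[-0.36,-0.27,0,0,0,0,0],[-0.48,-0.36,0,0,0,0,0],[-0.6,-0.44,0,0,0,0,0],[-0.7,-0.51,0,0,0,0,0],[-0.8,-0.58,0,0,0,0,0],[-0.9,-0.65,0,0,0,0,0],[-1.0,-0.73,0,0,0,0,0],[-1.0,-0.73,0,0,0,0,0],[-1.0,-0.73,0,0,0,0,0]]

```text
time_s: 1.85
tool_pos: [0.6334, -0.0638, 0.2216]
tool_rot: [-179.9, -0.0, 154.8]
force: [-0.6, 0.9, 0.4]
grip_width: 0.0005
grasp_force: 0.0
```

```bash
python3 - <<'E'
from cell import get_obs, eyes
from h import *
o=get_obs(); c=eyes.read_camera("wrist"); cv2.imwrite("pics/w1.png",c["frame"][:,:,::-1])
T=np.eye(4);T[:3,:3]=R.from_euler('xyz',o["tool_rot"],degrees=True).as_matrix();T[:3,3]=o["tool_pos"]
M=T@c["mount"]; print(o["tool_pos"],o["qpos"].round(0),M.round(3))
c["origin"]=M[:3,3]; c["rotation"]=R.from_matrix(M[:3,:3]).as_euler('xyz',degrees=True); np.savez("w1.npz",**c)
for p in((.573,-.055,.108),(.6357,-.1207,.09),(.5985,.0319,.09),(.4849,-.0762,.09)): print(proj(c,p).round())
E
```

```text
[ 0.63339838 -0.06377312  0.22160581] [-18.  18.  26.  86.  -8.  78.  74.] [[ 0.427  0.866  0.26   0.562]
 [ 0.904 -0.408 -0.125 -0.03 ]
 [-0.002  0.289 -0.957  0.383]
 [ 0.     0.     0.     1.   ]]
[287. 158.]
[250. 262.]
[410. 136.]
[206.  52.]
```

View pics/w1.png

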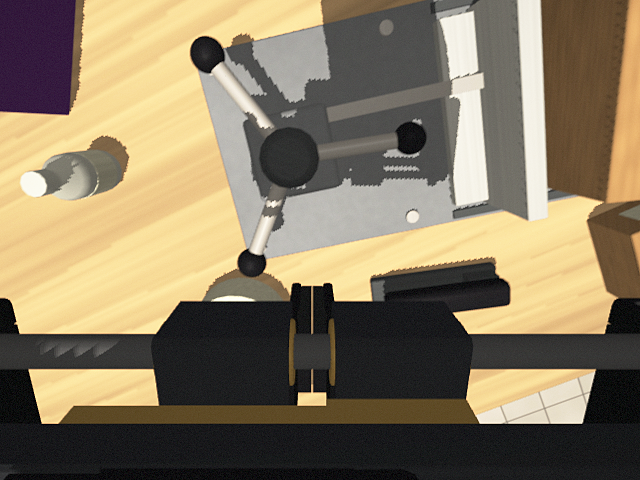

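Wrist view matches the top-view estimate: hub at (287,158), balls at (250,262), (410,136) and (206,52), all on my projected points. The fingers are shut and clear.

Request:
servo_tool:
  series:
    - [[0,0,0.1,0,0,0,0],[0,0,0.2,0,0,0,0],[0,0,0.3,0,0,0,0],[0,0,0.4,0,0,0,0],[0,0,0.49,0,0,0,0],[0,0,0.49,0,0,0,0],[0,0,0.49,0,0,0,0]]

```text
time_s: 2.48
tool_pos: [0.6321, -0.058, 0.0744]
tool_rot: [-180.0, -0.2, 155.2]
force: [0.3, 0.9, 0.0]
grip_width: 0.0008
grasp_force: 0.0
```

```bash
python3 - <<'E'
from cell import get_obs
import numpy as np
o=get_obs(); print(o["tool_pos"],o["tool_rot"],o["force"])
y=np.radians(155.0); X=np.array([np.cos(y),np.sin(y)]); Y=np.array([np.sin(y),-np.cos(y)])
h=np.array([.573,-.055]); p=o["tool_pos"][:2]
for s,e in((-12,-56),(-56,-100),(-100,-144),(-144,-180)):
    print()
    for a in np.arange(s-4,e-1,-4):
        t=np.radians(a); d=h+.065*np.array([np.cos(t),np.sin(t)])-p
        print([round(d@X/.3,3),round(d@Y/.3,3)],end=' ')
    p=p+d
E
```

```text
[ 0.63209473 -0.05801438  0.07443888] [-179.97088681   -0.2089253   155.24085114] [0.31116238 0.87779713 0.00985565]

[np.float64(-0.031), np.float64(-0.04)] [np.float64(-0.033), np.float64(-0.055)] [np.float64(-0.034), np.float64(-0.07)] [np.float64(-0.034), np.float64(-0.085)] [np.float64(-0.032), np.float64(-0.101)] [np.float64(-0.03), np.float64(-0.115)] [np.float64(-0.027), np.float64(-0.13)] [np.float64(-0.022), np.float64(-0.145)] [np.float64(-0.017), np.float64(-0.159)] [np.float64(-0.01), np.float64(-0.173)] [np.float64(-0.003), np.float64(-0.186)] 
[np.float64(0.008), np.float64(-0.013)] [np.float64(0.017), np.float64(-0.025)] [np.float64(0.027), np.float64(-0.036)] [np.float64(0.038), np.float64(-0.047)] [np.float64(0.049), np.float64(-0.057)] [np.float64(0.061), np.float64(-0.066)] [np.float64(0.074), np.float64(-0.074)] [np.float64(0.087), np.float64(-0.081)] [np.float64(0.101), np.float64(-0.088)] [np.float64(0.115), np.float64(-0.093)] [np.float64(0.13), np.float64(-0.098)] 
[np.float64(0.015), np.float64(-0.003)] [np.float64(0.03), np.float64(-0.006)] [np.float64(0.045), np.float64(-0.007)] [np.float64(0.06), np.float64(-0.007)] [np.float64(0.075), np.float64(-0.007)] [np.float64(0.09), np.float64(-0.005)] [np.float64(0.105), np.float64(-0.002)] [np.float64(0.119), np.float64(0.002)] [np.float64(0.134), np.float64(0.007)] [np.float64(0.148), np.float64(0.013)] [np.float64(0.161), np.float64(0.02)] 
[np.float64(0.013), np.float64(0.008)] [np.float64(0.025), np.float64(0.016)] [np.float64(0.037), np.float64(0.026)] [np.float64(0.048), np.float64(0.036)] [np.float64(0.058), np.float64(0.047)] [np.float64(0.068), np.float64(0.059)] [np.float64(0.077), np.float64(0.071)] [np.float64(0.084), np.float64(0.084)] [np.float64(0.091), np.float64(0.098)]
```

Request:
servo_tool:
  series:
    - [[-0.031,-0.04,0,0,0,0,0],[-0.033,-0.055,0,0,0,0,0],[-0.034,-0.07,0,0,0,0,0],[-0.034,-0.085,0,0,0,0,0],[-0.032,-0.1,0,0,0,0,0],[-0.03,-0.115,0,0,0,0,0],[-0.027,-0.13,0,0,0,0,0],[-0.022,-0.145,0,0,0,0,0],[-0.017,-0.16,0,0,0,0,0],[-0.01,-0.173,0,0,0,0,0],[-0.003,-0.186,0,0,0,0,0]]

```text
time_s: 3.4
tool_pos: [0.6105, -0.1117, 0.0754]
tool_rot: [180.0, 0.0, 155.1]
force: [2.2, 2.0, -0.6]
grip_width: 0.0004
grasp_force: 1.0
```

Request:
servo_tool:
  series:
    - [[0.008,-0.013,0,0,0,0,0],[0.017,-0.025,0,0,0,0,0],[0.027,-0.036,0,0,0,0,0],[0.038,-0.047,0,0,0,0,0],[0.049,-0.057,0,0,0,0,0],[0.061,-0.066,0,0,0,0,0],[0.074,-0.074,0,0,0,0,0],[0.087,-0.081,0,0,0,0,0],[0.101,-0.088,0,0,0,0,0],[0.115,-0.093,0,0,0,0,0],[0.13,-0.098,0,0,0,0,0]]

```text
time_s: 4.32
tool_pos: [0.5631, -0.1217, 0.0758]
tool_rot: [180.0, 0.1, 155.1]
force: [4.3, 0.7, 1.0]
grip_width: 0.0005
grasp_force: 1.3
```

Request:
servo_tool:
  series:
    - [[0.015,-0.003,0,0,0,0,0],[0.03,-0.006,0,0,0,0,0],[0.045,-0.007,0,0,0,0,0],[0.06,-0.007,0,0,0,0,0],[0.06,-0.007,0,0,0,0,0]]

```text
time_s: 4.73
tool_pos: [0.5448, -0.1159, 0.0756]
tool_rot: [-180.0, -0.1, 155.1]
force: [1.4, 0.2, 0.1]
grip_width: 0.0005
grasp_force: 0.7
```

```bash
python3 - <<'E'
from cell import get_obs, eyes
from h import *
o=get_obs(); print(o["tool_pos"],o["force"])
c=eyes.read_camera("scene"); cv2.imwrite("pics/s2.png",cv2.resize(c["frame"][140:360,180:460,::-1],None,fx=2.5,fy=2.5))
E
```

```text
[ 0.54477885 -0.11590692  0.0755864 ] [1.35190625 0.17085809 0.08855985]
```

View pics/s2.png

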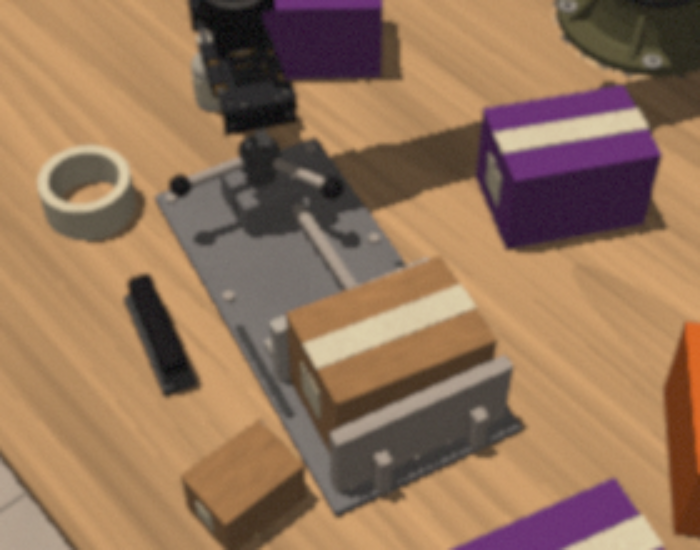

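The fence now has the box nearly square, with a small gap left to the stop at about (420,400). The bystanders are in place. I'll go on gently, checking the force.

Request:
servo_tool:
  series:
    - [[0.007,0,0,0,0,0,0],[0.015,0,0,0,0,0,0],[0.022,0.001,0,0,0,0,0],[0.03,0.002,0,0,0,0,0],[0.03,0.002,0,0,0,0,0]]

```text
time_s: 5.2
tool_pos: [0.5375, -0.1115, 0.0755]
tool_rot: [-180.0, -0.0, 155.1]
force: [2.2, -0.7, 0.5]
grip_width: 0.0005
grasp_force: 1.0
```

Request:
servo_tool:
  series:
    - [[0.007,0.001,0,0,0,0,0],[0.015,0.003,0,0,0,0,0],[0.015,0.003,0,0,0,0,0]]

```text
time_s: 5.45
tool_pos: [0.5337, -0.1087, 0.0755]
tool_rot: [-180.0, -0.0, 155.1]
force: [2.8, -0.4, 0.1]
grip_width: 0.0004
grasp_force: 1.1
```

Finger is at about -126°, still a low force.

Request:
servo_tool:
  series:
    - [[0.007,0.002,0,0,0,0,0],[0.014,0.004,0,0,0,0,0],[0.014,0.004,0,0,0,0,0]]

```text
time_s: 5.7
tool_pos: [0.5305, -0.1058, 0.0755]
tool_rot: [-180.0, -0.0, 155.1]
force: [3.2, -0.8, 1.0]
grip_width: 0.0006
grasp_force: 1.1
```

Request:
servo_tool:
  series:
    - [[0.007,0.002,0,0,0,0,0],[0.014,0.005,0,0,0,0,0],[0.014,0.005,0,0,0,0,0]]

```text
time_s: 5.95
tool_pos: [0.5278, -0.103, 0.0756]
tool_rot: [-180.0, 0.0, 155.1]
force: [4.6, -2.2, -0.2]
grip_width: 0.0004
grasp_force: 1.6
```

Request:
servo_tool:
  series:
    - [[0.007,0.003,0,0,0,0,0],[0.013,0.006,0,0,0,0,0],[0.013,0.006,0,0,0,0,0]]

```text
time_s: 6.2
tool_pos: [0.5275, -0.1024, 0.0762]
tool_rot: [-179.9, 0.4, 155.0]
force: [9.7, -6.8, -5.3]
grip_width: 0.0008
grasp_force: 5.3
```

It stalled at about 12 N, so the box is nipped. Backing off along the arc, then up.

Request:
servo_tool:
  series:
    - [[-0.014,-0.007,0,0,0,0,0],[-0.028,-0.013,0,0,0,0,0],[-0.06,-0.022,0,0,0,0,0],[-0.09,-0.027,0,0,0,0,0],[-0.105,-0.028,0,0,0,0,0],[-0.105,-0.028,-0.08,0,0,0,0],[-0.105,-0.028,-0.2,0,0,0,0],[-0.105,-0.028,-0.32,0,0,0,0],[-0.105,-0.028,-0.44,0,0,0,0],[-0.105,-0.028,-0.5,0,0,0,0],[-0.105,-0.028,-0.5,0,0,0,0],[-0.105,-0.028,-0.5,0,0,0,0]]

```text
time_s: 7.2
tool_pos: [0.5507, -0.1207, 0.2265]
tool_rot: [179.9, 0.1, 155.1]
force: [0.3, 0.6, -0.7]
grip_width: 0.0004
grasp_force: 0.0
```

```bash
python3 - <<'E'
from cell import get_obs, eyes
from h import *
o=get_obs(); print(o["tool_pos"],o["force"])
c=eyes.read_camera("scene"); cv2.imwrite("pics/s3.png",cv2.resize(c["frame"][140:360,180:460,::-1],None,fx=2.5,fy=2.5))
c=eyes.read_camera("top"); np.savez("top3.npz",**c); cv2.imwrite("pics/t3.png",cv2.resize(c["frame"][130:310,180:440,::-1],None,fx=3,fy=3))
E
```

```text
[ 0.55068801 -0.12070712  0.22651669] [ 0.26684591  0.62420868 -0.70124495]
```

View pics/s3.png

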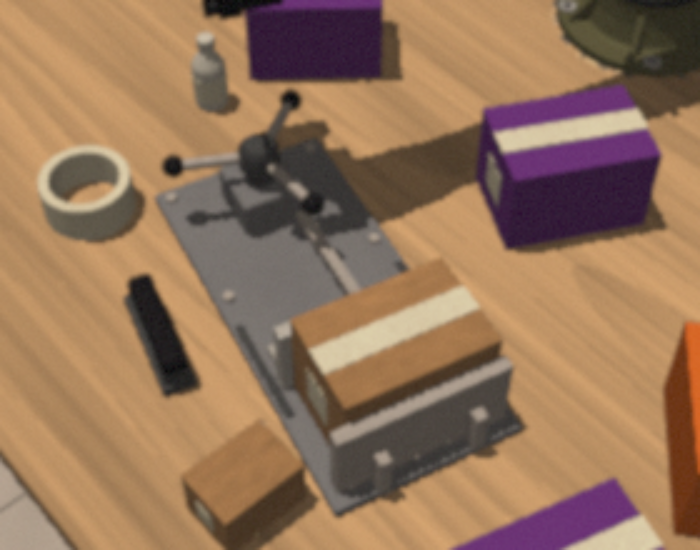

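View pics/t3.png

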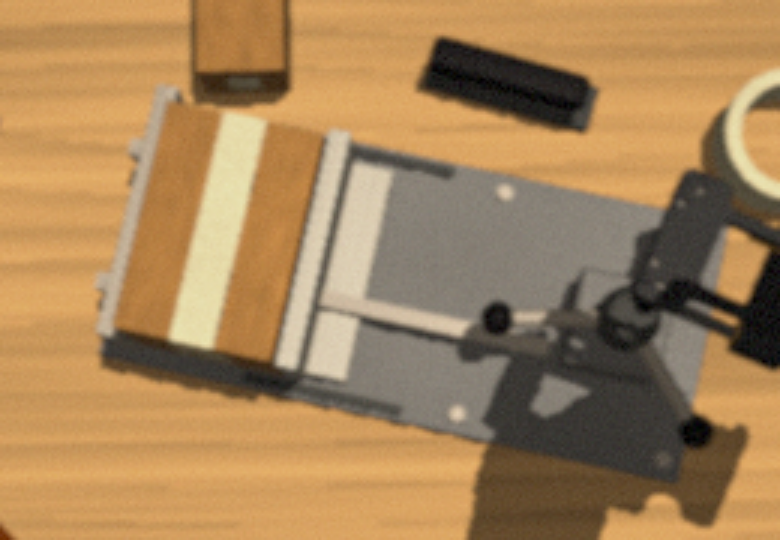

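```bash
python3 - <<'E'
from h import *
c=dict(np.load("top3.npz")); h=np.array([.573,-.055])
f=lambda x,y,z:ray(c,180+x/3,130+y/3,z)[:2]-h
for x,y in((498,317),(695,431)): p=f(x,y,.09); print(np.hypot(*p),np.degrees(np.arctan2(p[1],p[0])))
yj=np.array([np.cos(np.radians(77.5)),np.sin(np.radians(77.5))])
for n,a,z in(("fence back",[(352,133),(298,370)],.097),("stop inner",[(178,93),(113,333)],.097),("box right",[(325,130),(277,362)],.122),("box left",[(168,102),(118,330)],.122)):
    q=[f(*t,z) for t in a]; d=q[0]-q[1]; print(n,[round(float(t@yj),4) for t in q],np.degrees(np.arctan2(d[1],d[0])))
E
```

```text
0.08864760307747964 89.16965544072906
0.0909477430766472 -150.71899219377568
fence back [0.2118, 0.2137] -13.141063472534658
stop inner [0.3368, 0.3433] -14.625607439637049
box right [0.2279, 0.2262] -11.89498101586094
box left [0.3366, 0.3348] -11.84677243714158
```

It is very likely nipped: 104° turned, fence back at 0.213 m against 0.215 m expected. A second firm push is cheap insurance.

Request:
servo_tool:
  series:
    - [[0,0,0.12,0,0,0,0],[0,0,0.24,0,0,0,0],[0,0,0.36,0,0,0,0],[0,0,0.48,0,0,0,0],[0,0,0.5,0,0,0,0],[0.015,0.001,0.5,0,0,0,0],[0.045,0.006,0.5,0,0,0,0],[0.065,0.01,0.5,0,0,0,0],[0.077,0.015,0.5,0,0,0,0],[0.091,0.021,0.5,0,0,0,0],[0.105,0.028,0.5,0,0,0,0],[0.105,0.028,0.5,0,0,0,0]]

```text
time_s: 8.3
tool_pos: [0.5283, -0.1022, 0.0779]
tool_rot: [180.0, 0.6, 155.1]
force: [5.2, -5.1, -1.9]
grip_width: 0.0004
grasp_force: 3.9
```

Request:
servo_tool:
  series:
    - [[0.005,0.003,0,0,0,0,0],[0.01,0.006,0,0,0,0,0],[0.01,0.006,0,0,0,0,0],[0.01,0.006,0,0,0,0,0]]

```text
time_s: 8.63
tool_pos: [0.5281, -0.1018, 0.0781]
tool_rot: [-179.9, 0.8, 155.0]
force: [10.5, -10.8, -5.3]
grip_width: 0.0
grasp_force: 6.8
```

At 15 N there is no further movement, so it is firmly nipped. Retreating.

Request:
servo_tool:
  series:
    - [[-0.01,-0.006,0,0,0,0,0],[-0.024,-0.013,0,0,0,0,0],[-0.038,-0.019,0,0,0,0,0],[-0.07,-0.028,0,0,0,0,0],[-0.1,-0.033,0,0,0,0,0],[-0.115,-0.034,0,0,0,0,0],[-0.115,-0.034,-0.1,0,0,0,0],[-0.115,-0.034,-0.22,0,0,0,0],[-0.115,-0.034,-0.34,0,0,0,0],[-0.115,-0.034,-0.5,0,0,0,0],[-0.115,-0.034,-0.5,0,0,0,0],[-0.115,-0.034,-0.5,0,0,0,0]]

```text
time_s: 9.63
tool_pos: [0.5524, -0.1211, 0.2292]
tool_rot: [179.8, 0.4, 155.1]
force: [1.0, -0.0, -0.6]
grip_width: 0.0006
grasp_force: 0.0
```

```bash
python3 - <<'E'
from cell import get_obs, env
o=get_obs(); print(o["tool_pos"],o["force"]); print(env.sign_off())
E
```

```text
[ 0.55237649 -0.12108699  0.22923167] [ 1.03849899 -0.03817893 -0.60522648]
the job is handed in; nothing more can be done
None
```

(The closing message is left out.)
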